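Pack the hexagonal seed tins in the tray by colour tag

ROBOT

A 6-joint arm with a two-finger parallel gripper is mounted at the origin on the work surface. World frame = base frame: x ahead of the robot, y to its left, z up, the work surface at z = 0. Lengths are in m, angles in rad, forces in N, time in s.
With the tool pointing down it reaches from about 0.3 to 0.775 m from the base axis. Payload 14.6 kg.
Tool frame: the origin (TCP) lies midway between the tips of the shut fingers; the grasp point (between the pads) lies 19 mm behind it (ctrl.tcp_to_grasp is the z of the grasp point in the tool frame, in m); z points along the fingers, y is the line along which they close (so a half turn about z gives the same grasp; the last joint's range is limited). The gripper opens to 94 mm and grips with 3 to 60 N. Pads are 16 mm wide; open, the fingers measure 119 mm over their backs; the gripper's body (75 mm by 177 mm) begins 78 mm behind the grasp point.
Start: joints at [1.044, 0.3, 1.521, -0, 1.321, -0.067], TCP at [0.244, 0.493, 0.205] pointing down, gripper open.
Joint ranges: [-3.03, 3.03], [-0.79, 2.21], [0.23, 2.52], [-1.04, 4.18], [0, 3.07], [-2.55, 2.55]. Speed limits (rad/s): [2.22, 2.22, 2.57, 3.14, 3.14, 3.14].

INTERFACE

Orientations are given as [roll, pitch, yaw] about the fixed x, y, z axes, in that order (R = Rz(yaw) Ry(pitch) Rx(roll)).
In Python, from station import monitor, camera, ctrl gives the robot as it stands.
- The arm moves only by the tool apply_moves, never from a script. Its argument "plan" is one flat list of numbers, 4 for each row, row after row: the shift along the tool's x, y, z in mm, then the turn about the tool's z in rad. In form: [dx, dy, dz, spin, dx, dy, dz, spin, ...]. A call has 1 to 20 rows; each row shifts and turns the commanded pose from where the row before left it, along the tool's axes as they then stand; what a row does not reach is not made up. A row lasts 1/10 s, in which the tool goes at most 50 mm and 8.59 degrees, less where a joint would pass 70% of its speed; a pose out of reach is approached as far as the arm can. A call is refused whole if a number of a shift passes 50 or a number of a turn 0.15, either way. A call with a gripper value outside its range is refused whole. "hand" is the gripper command: -1 is shut, 1 is fully open, values between are in proportion, set as the call begins (left out, the last holds). The fingers move at their own pace and stop on an object; "squeeze" is the grip in N (left out, the last holds). Time passes only in rows, so rows that do not move let the fingers close. It gives the time, the measured TCP pose, the force, the opening and the grip force at its end, in the units of the state.
- monitor.get_obs(): the state, without advancing time (a new reading comes with each control period).
- camera(name): name is "side" or "top"; returns a dict with "image" (480x640x3 uint8, red, green, blue), "range_z" (480x640 float32, m along the optical axis (not along the pixel's ray), 0 where there is no reading), "mtx" (3x3 intrinsics, pixels), "distortion" ([k1, k2, p1, p2, k3] as OpenCV has them; the pictures are not rectified), "rvec" (rotation vector, rad) and "tvec" (3), from world to camera coordinates, as OpenCV has them. Camera axes: x right, y down, z forward; pixel columns grow to the right and rows downward; lengths in m; the calibration is good to about 2 mm. A picture is of the moment at which its call begins.
- ctrl.hand_in(): hands the job in; it is judged then, once.
The state is a dict: "time_s": time; "qpos": joint angles; "joint_vel": joint speeds; "tau": joint torques, N m; "ee_pos": TCP position; "eef_rot": TCP orientation; "force": force on the tool from outside, world axes, zero at the start; "moment": the same for the moment, N m; "grip_width": finger opening in m; "grip_force": force on a finger pad.
Only numpy, scipy, OpenCV 4.12 (cv2) and the standard library are available. Lean on these libraries where they do the work, as an engineer would, in place of code of your own. Each camera call takes 0.05 s, during which the arm holds its last target. There are 200 camera calls.

TASK

Pack the three hexagonal seed tins in one row in the black seedling tray, each in the place beside the tag of its cap's colour, standing upright on the tray floor and pushed snugly together, flat face against flat face. Leave the round tins and the spray bottle where they are.

Things in the scene. Friction and masses are not known exactly. Their poses are not given: they have to be found in the camera images.
- hex_red: hexagonal white plastic seed tin with a round red screw cap, 120 g; hexagonal body 54 mm across flats (62.4 mm across corners), 48 mm high; above it the cap, 40 mm diameter, from 48 to 72 mm height; its origin is the centre of its underside, z up. Its x axis points at a corner of the hexagon, its y axis at the middle of a flat face. Loose, stands upright on the bench at any yaw.
- hex_yellow: hexagonal white plastic seed tin with a round yellow screw cap, 120 g; hexagonal body 54 mm across flats (62.4 mm across corners), 48 mm high; above it the cap, 40 mm diameter, from 48 to 72 mm height; its origin is the centre of its underside, z up. Its x axis points at a corner of the hexagon, its y axis at the middle of a flat face. Loose, stands upright on the bench at any yaw.
- hex_blue: hexagonal white plastic seed tin with a round blue screw cap, 120 g; hexagonal body 54 mm across flats (62.4 mm across corners), 48 mm high; above it the cap, 40 mm diameter, from 48 to 72 mm height; its origin is the centre of its underside, z up. Its x axis points at a corner of the hexagon, its y axis at the middle of a flat face. Loose, stands upright on the bench at any yaw.
- round_red: round white plastic seed tin with a red screw cap: body 70 mm diameter, 48 mm high, cap 40 mm diameter from 48 to 72 mm height; its origin is the centre of its underside, z up. Loose; a bystander that stays where it is.
- round_blue: round white plastic seed tin with a blue screw cap: body 70 mm diameter, 48 mm high, cap 40 mm diameter from 48 to 72 mm height; its origin is the centre of its underside, z up. Loose; a bystander that stays where it is.
- tray: black plastic seedling tray, fixed: outside 90 (its x) by 200 mm (its y), 28 mm high, walls and floor 5 mm thick (inside 80 by 190 mm, floor 5 mm above the bench). Origin: centre of the underside of this box, z up. The row runs along its y axis; the middle place is at x = 0, y = 0. A ledge with the three colour tags sticks out along its +x side (x 45 to 83 mm, top at 28 mm).
- tag_red: red flat plastic tag, 28 by 40 by 3 mm, fixed on the tray's ledge; origin in the centre of its underside, axes parallel to the tray's. It marks the place beside it in the tray, 65 mm from it along the tray's -x. The tags lie at -54, 0 and 54 mm (a tin's width apart) along the tray's y, in any order.
- tag_yellow: yellow flat plastic tag, 28 by 40 by 3 mm, fixed on the tray's ledge; origin in the centre of its underside, axes parallel to the tray's. It marks the place beside it in the tray, 65 mm from it along the tray's -x. The tags lie at -54, 0 and 54 mm (a tin's width apart) along the tray's y, in any order.
- tag_blue: blue flat plastic tag, 28 by 40 by 3 mm, fixed on the tray's ledge; origin in the centre of its underside, axes parallel to the tray's. It marks the place beside it in the tray, 65 mm from it along the tray's -x. The tags lie at -54, 0 and 54 mm (a tin's width apart) along the tray's y, in any order.
- spray_bottle: green plastic spray bottle with white push-button head, 66 mm diameter, 164 mm tall, upright at the far right of the robot; origin centre of its underside. Loose; a bystander.
Things that resemble listed ones, but are neither listed nor needed, are in the scene too. Leave any brown or pink look-alike of the hex_yellow alone.

How it is judged:
At the end, for the whole second after the job is handed in: Each hexagonal tin stands at rest and upright (0.1 rad) on the tray floor, within 14 mm of its tag's place along the tray and 13 mm of the tray's long centre line, flats facing its neighbours (within 0.16 rad); outer tins' centres under 116 mm apart (the gaps under 8 mm in all) (x of hex_red in the frame of tray between -0.013 and 0.013 m and z of hex_red in the frame of tray between 0.001 and 0.009 m and y of hex_red in the frame of tag_red between -0.014 and 0.014 m and angle between each of hex_red, hex_yellow, hex_blue's own z axis and vertical below 0.1 rad and linear speed of each of hex_red, hex_yellow, hex_blue below 0.01 m/s and angular speed of each of hex_red, hex_yellow, hex_blue below 0.1 rad/s and (angle between the x axis of hex_red and the x axis of tray, either way round below 0.16 rad or angle between the x axis of hex_red and the x axis of tray, either way round between 0.887 and 1.207 rad) and x of hex_yellow in the frame of tray between -0.013 and 0.013 m and z of hex_yellow in the frame of tray between 0.001 and 0.009 m and y of hex_yellow in the frame of tag_yellow between -0.014 and 0.014 m and (angle between the x axis of hex_yellow and the x axis of tray, either way round below 0.16 rad or angle between the x axis of hex_yellow and the x axis of tray, either way round between 0.887 and 1.207 rad) and x of hex_blue in the frame of tray between -0.013 and 0.013 m and z of hex_blue in the frame of tray between 0.001 and 0.009 m and y of hex_blue in the frame of tag_blue between -0.014 and 0.014 m and (angle between the x axis of hex_blue and the x axis of tray, either way round below 0.16 rad or angle between the x axis of hex_blue and the x axis of tray, either way round between 0.887 and 1.207 rad) and horizontal distance between hex_red and hex_yellow below 0.116 m and horizontal distance between hex_yellow and hex_blue below 0.116 m and horizontal distance between hex_blue and hex_red below 0.116 m); the robot touches nothing.
It fails at once if the round red-capped tin is shifted by more than 25 mm or tipped over (distance of round_red from where it was at the start of the episode above 0.025 m or angle between round_red's own z axis and vertical above 0.5 rad).
It fails at once if the round blue-capped tin is shifted by more than 25 mm or tipped over (distance of round_blue from where it was at the start of the episode above 0.025 m or angle between round_blue's own z axis and vertical above 0.5 rad).
It fails at once if the spray bottle is shifted by more than 25 mm or tipped over (distance of spray_bottle from where it was at the start of the episode above 0.025 m or angle between spray_bottle's own z axis and vertical above 0.5 rad).
It also fails if it takes over 88 s, if anything falls off the work surface, if the arm or the gripper's body presses on something with over 40 N, if the wrist force passes 120 N, or if a joint passes its speed limit or range.

## Working session

There is one attempt and no reset: what is moved stays moved. The work goes in short steps, Python scripts to look and compute and a tool call to move; the robot and the scene stay as the last step left them, time stands still between calls to the robot, and variables do not carry over. Pictures are saved under pics/ and viewed, at most 14 in all, crops included, and the job is handed in when it is done.

Besides the shell and the picture viewer there is one more tool, called after ">>>" by a JSON object that holds its "api" and its "payload". apply_moves: Moves the arm, as the interface text tells. Its arguments: {"type":"object","properties":{"plan":{"type":"array","items":{"type":"number"}},"hand":{"type":"number"},"squeeze":{"type":"number"}},"required":["plan"]}

```bash
mkdir -p pics
cat > h.py <<'E'
import numpy as np, cv2
from station import monitor, camera, ctrl
def P(c,uv,z):
    uv=np.array(uv,float).reshape(-1,1,2)
    n=cv2.undistortPoints(uv,c["mtx"],np.array(c["distortion"])).reshape(-1,2)
    R=cv2.Rodrigues(np.array(c["rvec"],float))[0];t=np.array(c["tvec"],float).ravel()
    o=-R.T@t; d=np.c_[n,np.ones(len(n))]@R
    return o+d*((z-o[2])/d[:,2])[:,None]
def D(c,uv):
    # world points from the depth at pixels
    uv=np.array(uv,int).reshape(-1,2)
    n=cv2.undistortPoints(uv.astype(float).reshape(-1,1,2),c["mtx"],np.array(c["distortion"])).reshape(-1,2)
    R=cv2.Rodrigues(np.array(c["rvec"],float))[0];t=np.array(c["tvec"],float).ravel()
    zz=c["range_z"][uv[:,1],uv[:,0]]
    return (np.c_[n,np.ones(len(n))]*zz[:,None]-t)@R
def save(c,n): cv2.imwrite("pics/"+n,c["image"][:,:,::-1])
E
python3 - <<'E'
from h import *
for n in("top","side"):
    c=camera(n);save(c,n+"0.png")
    R=cv2.Rodrigues(np.array(c["rvec"],float))[0];print(n,-R.T@np.array(c["tvec"]).ravel(),R[2])
print(monitor.get_obs(),ctrl.tcp_to_grasp)
E
```

```text
top [ 0.23497605 -0.05714206  1.18864179] [ 0.20689042 -0.01069991 -0.97830561]
side [ 0.31131374 -0.99746118  0.66069116] [ 0.13532843  0.827223   -0.54533323]
{'time_s': 0.1, 'qpos': array([ 1.04437549e+00,  3.00403476e-01,  1.52150116e+00, -5.40482019e-06,
        1.32068770e+00, -6.66253526e-02]), 'joint_vel': array([-0.00108136, -0.00173571,  0.00021064, -0.00010224, -0.00214843,
        0.00097272]), 'tau': array([ 1.55575359e-03, -5.32641399e+01, -3.53286195e+01,  7.09296344e-02,
        2.35026958e-02, -3.26319264e-05]), 'ee_pos': array([0.24397364, 0.4926755 , 0.20495723]), 'eef_rot': array([-3.14059483e+00, -6.13316436e-05,  2.68179848e+00]), 'force': array([-0.77678027,  0.11217488,  0.26348783]), 'moment': array([0.0190749 , 0.01879951, 0.01495554]), 'grip_force': 0.0, 'grip_width': 0.09385802228404769} -0.0188
```

View pics/top0.png

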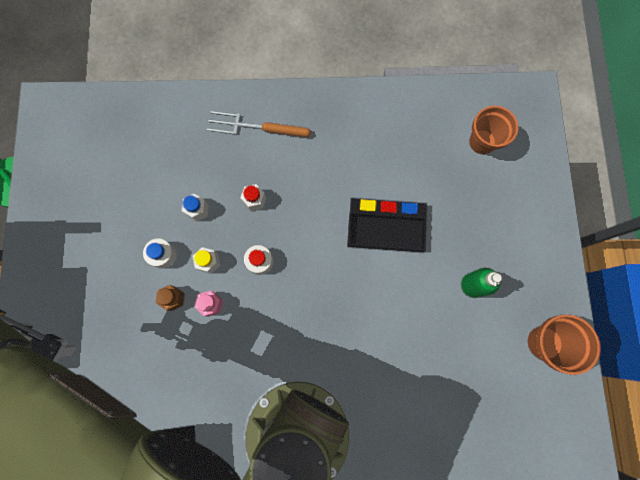

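View pics/side0.png

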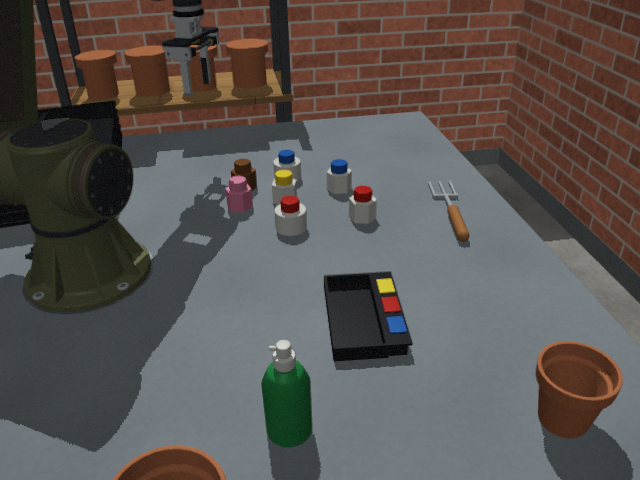

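```bash
cat > m.py <<'E'
from h import *
HUE={"red":[(0,6),(174,180)],"yellow":[(24,34)],"blue":[(105,120)]}
def blobs(c,col,amin=25):
    h=cv2.cvtColor(c["image"],cv2.COLOR_RGB2HSV)
    m=sum(((h[...,0]>=a)&(h[...,0]<=b)) for a,b in HUE[col])>0
    m=(m&(h[...,1]>150)&(h[...,2]>70)).astype(np.uint8)
    n,l,s,ce=cv2.connectedComponentsWithStats(m)
    return [(l==i,s[i],ce[i]) for i in range(1,n) if amin<s[i,4]<900]
def ray2(c1,p1,c2,p2):
    # nearest point to two rays
    A=[];b=[]
    for c,p in((c1,p1),(c2,p2)):
        a,q=P(c,[p],0)[0],P(c,[p],.3)[0];d=(q-a)/np.linalg.norm(q-a);M=np.eye(3)-np.outer(d,d);A.append(M);b.append(M@a)
    return np.linalg.lstsq(np.vstack(A),np.hstack(b),rcond=None)[0]
E
python3 - <<'E'
from m import *
C={n:camera(n) for n in("top","side")}
for n in C:
  c=C[n]
  for col in HUE:
    for m,s,ce in blobs(c,col):
        v,u=np.nonzero(m);w=D(c,np.c_[u,v]); zt=np.percentile(w[:,2],90)
        top=w[w[:,2]>zt-.006]
        print(n,col,s[4],ce.round(1),"top z",zt.round(4),"ctr",((top.max(0)+top.min(0))/2).round(4), "ray@top",P(c,[ce],zt)[0].round(4))
im=C["top"]["image"][180:320,130:440]
cv2.imwrite("pics/crop.png",cv2.resize(im[:140,:140],None,fx=4.2,fy=4.2,interpolation=cv2.INTER_CUBIC)[:,:,::-1])
E
```

```text
top red 188 [251.1 193.2] top z 0.0743 ctr [0.5913 0.103  0.0735] ray@top [0.588  0.1024 0.0743]
top red 180 [388.5 206.4] top z 0.0328 ctr [ 0.4037 -0.1633  0.6078] ray@top [ 0.5562 -0.2486  0.0328]
top red 197 [256.5 257.2] top z 0.0738 ctr [0.3391 0.0254 0.6283] ray@top [0.4244 0.0887 0.0738]
top yellow 180 [367.6 204.8] top z 0.033 ctr [ 0.4071 -0.136   0.6078] ray@top [ 0.5618 -0.1944  0.033 ]
top yellow 212 [202.7 257.9] top z 0.0741 ctr [0.3407 0.0912 0.6284] ray@top [0.4263 0.2196 0.0741]
top blue 195 [191.  203.2] top z 0.0739 ctr [0.5677 0.2538 0.0724] ray@top [0.5657 0.2522 0.0739]
top blue 181 [409.  207.8] top z 0.0332 ctr [ 0.4016 -0.1907  0.6079] ray@top [ 0.5508 -0.3016  0.0332]
top blue 203 [154.6 250.5] top z 0.0735 ctr [0.4498 0.3398 0.0721] ray@top [0.4479 0.3368 0.0735]
side red 245 [362.2 193.4] top z 0.0736 ctr [ 0.4608 -0.4373  0.3642] ray@top [0.5856 0.0815 0.0736]
side red 255 [289.2 203.6] top z 0.074 ctr [ 0.3779 -0.4448  0.3644] ray@top [0.4229 0.0678 0.074 ]
side red 256 [390.4 303.8] top z 0.0334 ctr [ 0.4421 -0.6105  0.3441] ray@top [ 0.5562 -0.2523  0.0334]
side yellow 223 [283.2 177.1] top z 0.0728 ctr [ 0.3792 -0.3778  0.3638] ray@top [0.4261 0.1997 0.0728]
side yellow 235 [385.1 285.3] top z 0.0337 ctr [ 0.4453 -0.585   0.3442] ray@top [ 0.5612 -0.1995  0.0337]
side blue 142 [285.5 155.6] top z 0.0728 ctr [0.4499 0.3375 0.0705] ray@top [0.4465 0.3194 0.0728]
side blue 171 [338.  165.8] top z 0.0728 ctr [0.5678 0.2482 0.0711] ray@top [0.5625 0.2327 0.0728]
side blue 287 [396.1 324.1] top z 0.0333 ctr [ 0.4392 -0.6379  0.3441] ray@top [ 0.5507 -0.3058  0.0333]
```

View pics/crop.png

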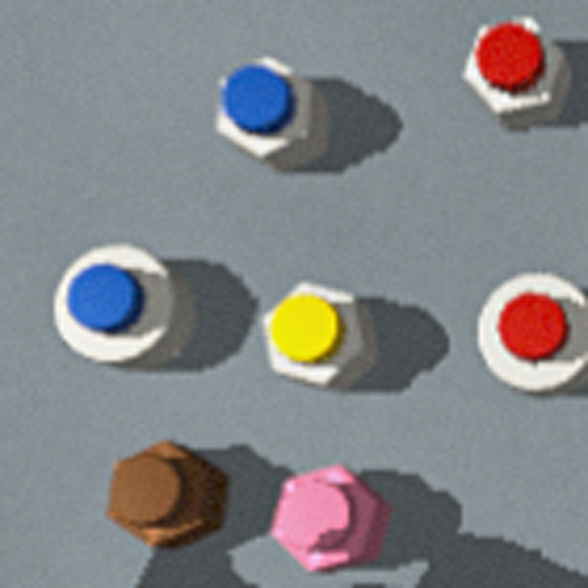

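```bash
cat > y.py <<'E'
from m import *
def hexfit(c,xy,noz=.0015):
    g=np.stack(np.meshgrid(np.arange(640),np.arange(480)),-1).reshape(-1,2)
    w=D(c,g); ok=(c["range_z"].ravel()>0)&(np.hypot(*(w[:,:2]-xy).T)<.045)
    t=ok&(w[:,2]>.043)&(w[:,2]<.053)
    u=g[t]; X=P(c,u,.048)[:,:2] ; ho=cv2.convexHull(X.astype(np.float32))[:,0]
    # densify hull, 6-fold phase of radius about the area centroid
    mo=cv2.moments((ho*1e4).astype(np.float32)); ce=np.array([mo["m10"],mo["m01"]])/mo["m00"]/1e4
    p=np.vstack([np.linspace(a,b,40,0) for a,b in zip(ho,np.roll(ho,-1,0))])-ce
    th=np.arctan2(p[:,1],p[:,0]);r=np.hypot(*p.T); bins=np.radians(np.arange(-180,180,3)); o=np.argsort(th)
    ri=np.interp(bins,th[o],r[o],period=2*np.pi)
    F=np.mean((ri-ri.mean())*np.exp(-6j*bins)); per=np.mean((ri)); 
    # corner direction (mod 60 deg)
    return ce,-np.angle(F)/6,2*abs(F),ri.mean(),t.sum()
def capc(cs,col,near):
    b={}
    for n,c in cs.items():
        L=[(np.hypot(*(P(c,[ce],.065)[0][:2]-near)),ce) for m,s,ce in blobs(c,col)]
        b[n]=min(L,key=lambda q:q[0])[1]
    return ray2(cs["top"],b["top"],cs["side"],b["side"])
E
python3 - <<'E'
from y import *
C={n:camera(n) for n in("top","side")}
for col,xy in(("red",(.590,.103)),("yellow",(.428,.219)),("blue",(.567,.252))):
    print(col,"two-view cap",capc(C,col,xy).round(4))
    for n in C:
        ce,a,amp,r,k=hexfit(C[n],np.array(xy)); print(n,ce.round(4),"corner",round(a,3),"amp",round(amp*1e3,2),"r",round(r*1e3,1),k)
T={k:capc(C,k,q) for k,q in(("red",(.556,-.249)),("yellow",(.562,-.195)),("blue",(.551,-.302)))}
d=T["yellow"]-T["blue"];yaw=np.arctan2(-d[0],d[1]);ex=np.array([np.cos(yaw),np.sin(yaw)])
print("tray yaw",yaw,"span",np.linalg.norm(d))
for k in T: print(k,T[k].round(4),"place",(T[k][:2]-.065*ex).round(4))
# tray floor check
for n in C:
    c=C[n];g=np.stack(np.meshgrid(np.arange(640),np.arange(480)),-1).reshape(-1,2);w=D(c,g)
    m=T["red"][:2]-.065*ex; q=(w[:,:2]-m)@np.array([[ex[0],-ex[1]],[ex[1],ex[0]]])
    ok=(abs(q[:,0])<.07)&(abs(q[:,1])<.13)&(w[:,2]>.0235)&(w[:,2]<.031); fl=(abs(q[:,0])<.03)&(abs(q[:,1])<.08)
    print(n,"floor z",np.median(w[fl,2]),"rim extents y",np.percentile(q[ok,1],[.5,99.5]),"x",np.percentile(q[ok,0],[.5,99.5]))
E
```

```text
red two-view cap [0.5917 0.1043 0.0613]
top [0.5917 0.1038] corner -0.328 amp 1.2 r 28.7 168
side [0.5899 0.0962] corner -0.211 amp 0.24 r 28.5 167
yellow two-view cap [0.4286 0.2228 0.0616]
top [0.4269 0.2215] corner 0.235 amp 1.28 r 28.1 166
side [0.4287 0.2125] corner 0.462 amp 0.6 r 27.4 138
blue two-view cap [0.5681 0.2551 0.0626]
top [0.5694 0.2539] corner -0.053 amp 1.4 r 28.1 147
side [0.5669 0.2438] corner 0.015 amp 0.34 r 27.7 136
tray yaw -0.10223573344520992 span 0.10852262214162828
red [ 0.5571 -0.2491  0.0306] place [ 0.4924 -0.2425]
yellow [ 0.5627 -0.1945  0.0298] place [ 0.4981 -0.1879]
blue [ 0.5517 -0.3025  0.0303] place [ 0.487  -0.2959]
top floor z 0.003956034282433103 rim extents y [-0.09880271  0.10037711] x [-0.04638665  0.06982407]
side floor z 0.006096301558796494 rim extents y [-0.10205154  0.10151714] x [-0.04436506  0.06977661]
```

```bash
cat > go.py <<'E'
import sys
from h import *
def go(x,y,z,ang):
    """totals: spin first, then shifts (mm) along tool axes after the spin; ang = world angle of tool y"""
    o=monitor.get_obs(); yaw=o["eef_rot"][2]; tgt=ang+np.pi/2
    s=-((tgt-yaw+np.pi/2)%np.pi-np.pi/2); e=(np.array([x,y,z])-o["ee_pos"])*1e3
    print("q6",o["qpos"][5].round(2),"spin",round(s,3),"dx",round(e[0]*np.cos(tgt)+e[1]*np.sin(tgt),1) if abs((yaw-s-tgt))<.1 else round(-e[0]*np.cos(tgt)-e[1]*np.sin(tgt),1),
      "dy",round((e[0]*np.sin(tgt)-e[1]*np.cos(tgt))*(1 if abs(yaw-s-tgt)<.1 else -1),1),"dz",round(-e[2],1),"t",o["time_s"])
if __name__=="__main__": go(*map(float,sys.argv[1:]))
E
python3 go.py .5917 .104 .205 .196
```

```text
q6 -0.07 spin 0.915 dx -449.1 dy 265.3 dz 0.3 t 0.3
```

>>> {"api": "apply_moves", "payload": {"plan": [0,0,0,0.131,0,0,0,0.131,0,0,0,0.131,0,0,0,0.131,0,0,0,0.131,0,0,0,0.13,0,0,0,0.13,-34.5,20.4,0,0,-34.5,20.4,0,0,-34.5,20.4,0,0,-34.5,20.4,0,0,-34.5,20.4,0,0,-34.5,20.4,0,0,-34.5,20.4,0,0,-34.5,20.4,0,0,-34.5,20.4,0,0,-34.5,20.4,0,0,-34.5,20.4,0,0,-34.5,20.4,0,0,-35,20.5,0,0], "hand": 1, "squeeze": 15}}

```text
time_s: 2.3
ee_pos: [0.5926, 0.1027, 0.2054]
eef_rot: [-3.142, -0.0, 1.767]
force: [0.0, -0.3, 0.5]
grip_width: 0.094
grip_force: 0.0
```

```bash
python3 go.py .5917 .104 .030 .196
```

```text
q6 -0.09 spin -0.0 dx 1.5 dy -0.7 dz 175.4 t 2.3
```

>>> {"api": "apply_moves", "payload": {"plan": [1.0,-0.5,20,0,0,0,20,0,0,0,20,0,0,0,20,0,0,0,20,0,0,0,20,0,0,0,20,0,0,0,20,0,0,0,15,0,0,0,0,0,0,0,0,0]}}

```text
time_s: 3.4
ee_pos: [0.5913, 0.105, 0.0309]
eef_rot: [3.141, 0.0, 1.767]
force: [0.6, 1.0, 0.7]
grip_width: 0.0938
grip_force: 0.0
```

```bash
python3 go.py .5917 .104 .030 .196
python3 - <<'E'
from h import *
for n in("top","side"):
    c=camera(n); u,v=cv2.projectPoints(np.array([[.59,.104,.04]]),np.array(c["rvec"],float),np.array(c["tvec"],float),c["mtx"],np.array(c["distortion"]))[0].ravel().astype(int)
    globals()[n]=cv2.resize(c["image"][v-45:v+45,u-45:u+45],(390,390),interpolation=cv2.INTER_CUBIC)
cv2.imwrite("pics/g1.png",np.hstack([top,side])[:,:,::-1])
E
```

```text
q6 -0.08 spin 0.0 dx -1.1 dy 0.2 dz 0.9 t 3.4
```

View pics/g1.png

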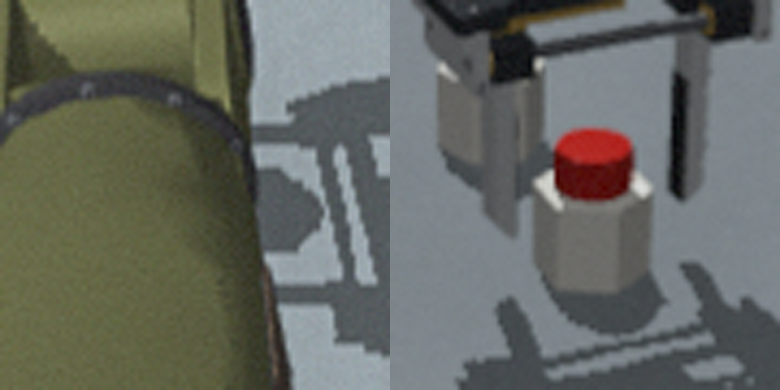

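The side crop shows the open fingers either side of the red hex tin, at (500,150) and (690,130), and clear of it; the arm hides it from the top camera. Next I close the fingers.

>>> {"api": "apply_moves", "payload": {"plan": [-1,0,0,0,0,0,0,0,0,0,0,0,0,0,0,0,0,0,0,0,0,0,0,0,0,0,0,0,0,0,0,0,0,0,0,0,0,0,0,0], "hand": -1, "squeeze": 15}}

```text
time_s: 4.5
ee_pos: [0.5912, 0.104, 0.0305]
eef_rot: [-3.142, -0.0, 1.767]
force: [0.2, 0.5, 0.1]
grip_width: 0.0539
grip_force: 15.0
```

```bash
python3 go.py .4924 -.2425 .130 .422
```

```text
q6 -0.08 spin -0.226 dx -275.7 dy -232.1 dz -99.5 t 4.5
```

>>> {"api": "apply_moves", "payload": {"plan": [0,0,-20,0,0,0,-20,0,0,0,-20,0,0,0,-20,0,0,0,-20,0,0,0,0,-0.113,0,0,0,-0.113,-25,-21.1,0,0,-25,-21.1,0,0,-25,-21.1,0,0,-25,-21.1,0,0,-25,-21.1,0,0,-25,-21.1,0,0,-25,-21.1,0,0,-25,-21.1,0,0,-25,-21.1,0,0,-25,-21.1,0,0,-25.5,-21.1,0,0,0,0,0,0,0,0,0,0]}}

```text
time_s: 6.5
ee_pos: [0.4921, -0.2426, 0.1302]
eef_rot: [-3.141, -0.001, 1.992]
force: [0.4, -0.5, -1.9]
grip_width: 0.0539
grip_force: 15.0
```

```bash
python3 go.py .4924 -.2425 .036 .422
```

```text
q6 -0.95 spin -0.001 dx -0.1 dy 0.4 dz 94.2 t 6.5
```

>>> {"api": "apply_moves", "payload": {"plan": [0,0.3,20,0,0,0,20,0,0,0,20,0,0,0,15,0,0,0,10,0,0,0,5,0,0,0,2,0,0,0,1,0,0,0,0,0,0,0,0,0]}}

```text
time_s: 7.5
ee_pos: [0.4928, -0.2424, 0.038]
eef_rot: [3.141, 0.001, 1.993]
force: [-0.1, 0.1, -1.8]
grip_width: 0.0536
grip_force: 15.0
```

>>> {"api": "apply_moves", "payload": {"plan": [0,0,0.5,0,0,0,0.5,0,0,0,0,0,0,0,0,0]}}

```text
time_s: 7.9
ee_pos: [0.4926, -0.2423, 0.0365]
eef_rot: [3.142, 0.0, 1.993]
force: [0.4, -0.7, -1.4]
grip_width: 0.0541
grip_force: 15.0
```

>>> {"api": "apply_moves", "payload": {"plan": [0,0,0.5,0,0,0,0.5,0,0,0,0,0,0,0,0,0]}}

```text
time_s: 8.3
ee_pos: [0.4926, -0.2422, 0.0355]
eef_rot: [3.142, 0.0, 1.993]
force: [0.7, 0.2, -0.5]
grip_width: 0.0535
grip_force: 15.0
```

>>> {"api": "apply_moves", "payload": {"plan": [0,0,0,0,0,0,0,0,0,0,0,0,0,0,0,0,0,0,0,0,0,0,-10,0,0,0,-20,0,0,0,-25,0,0,0,-25,0,0,0,-25,0,0,0,-25,0,0,0,-10,0,0,0,0,0], "hand": 0.6}}

```text
time_s: 9.6
ee_pos: [0.493, -0.2425, 0.1768]
eef_rot: [3.14, 0.002, 1.993]
force: [-1.3, -0.0, -1.3]
grip_width: 0.075
grip_force: 0.0
```

```bash
python3 go.py .428 .222 .175 .759
```

```text
q6 -0.95 spin -0.337 dx 381.7 dy 272.5 dz 1.8 t 9.6
```

>>> {"api": "apply_moves", "payload": {"plan": [0,0,0,-0.112,0,0,0,-0.112,0,0,0,-0.113,27.3,19.5,0,0,27.3,19.5,0,0,27.3,19.5,0,0,27.3,19.5,0,0,27.3,19.5,0,0,27.3,19.5,0,0,27.3,19.5,0,0,27.3,19.5,0,0,27.3,19.5,0,0,27.3,19.5,0,0,27.3,19.5,0,0,27.3,19.5,0,0,27.3,19.5,0,0,27.3,19.5,0,0,0,0,0,0,0,0,0,0], "hand": 1}}

```text
time_s: 11.5
ee_pos: [0.4271, 0.2229, 0.1743]
eef_rot: [-3.14, -0.001, 2.331]
force: [0.0, -1.5, 0.4]
grip_width: 0.0939
grip_force: 0.0
```

```bash
python3 go.py .428 .222 .030 .759
python3 - <<'E'
from y import *
C={n:camera(n) for n in("top","side")}
for k,q in(("red",(.492,-.242)),):
    print(capc(C,k,q).round(4))
    for n in C: 
        c=C[n];g=np.stack(np.meshgrid(np.arange(640),np.arange(480)),-1).reshape(-1,2);print(n,[np.round(v,3) for v in hexfit(c,np.array(q))])
a=cv2.resize(C["top"]["image"][180:270,340:440],(400,360),interpolation=cv2.INTER_CUBIC);b=cv2.resize(C["side"]["image"][130:250,220:354],(400,360),interpolation=cv2.INTER_CUBIC)
cv2.imwrite("pics/r1.png",np.hstack([a,b])[:,:,::-1])
E
```

```text
q6 -0.36 spin 0.001 dx -1.3 dy 0.0 dz 144.3 t 11.5
[ 0.4936 -0.2424  0.0673]
top [array([ 0.493, -0.241]), np.float64(-0.121), np.float64(0.001), np.float64(0.029), np.int64(135)]
side [array([ 0.493, -0.248]), np.float64(-0.025), np.float64(0.0), np.float64(0.029), np.int64(202)]
```

View pics/r1.png

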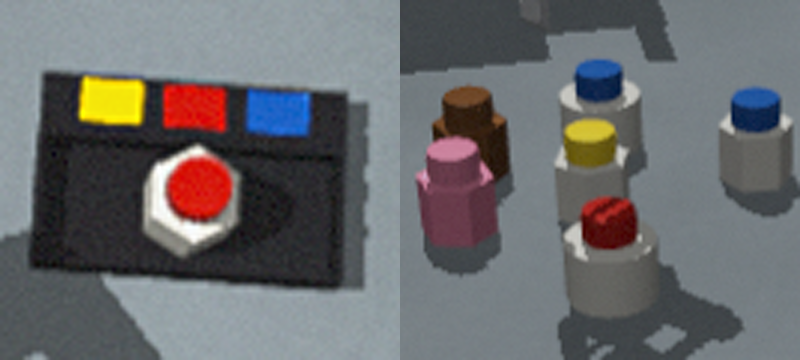

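The left crop shows the red tin upright in the middle place, cap at (199,188). On the right the yellow hex tin at (590,170) has room for the fingers.

>>> {"api": "apply_moves", "payload": {"plan": [-1,0,20,0,0,0,20,0,0,0,20,0,0,0,20,0,0,0,20,0,0,0,20,0,0,0,15,0,0,0,8,0,0,0,1,0,0,0,0,0], "hand": 1}}

```text
time_s: 12.6
ee_pos: [0.4287, 0.2219, 0.0318]
eef_rot: [3.141, 0.0, 2.329]
force: [-0.3, 0.2, 0.3]
grip_width: 0.0939
grip_force: 0.0
```

>>> {"api": "apply_moves", "payload": {"plan": [0,0,0,0,0,0,0,0,0,0,0,0,0,0,0,0,0,0,0,0,0,0,0,0,0,0,0,0,0,0,0,0,0,0,0,0], "hand": -1}}

```text
time_s: 13.5
ee_pos: [0.4284, 0.2223, 0.0315]
eef_rot: [3.141, 0.0, 2.33]
force: [-0.9, -0.0, 1.9]
grip_width: 0.0538
grip_force: 15.0
```

```bash
python3 go.py .4985 -.185 .15 .422
```

```text
q6 -0.36 spin 0.337 dx -400.2 dy -102.8 dz -118.5 t 13.5
```

>>> {"api": "apply_moves", "payload": {"plan": [0,0,-20,0,0,0,-20,0,0,0,-20,0,0,0,-20,0,0,0,-20,0,0,0,-18,0,0,0,0,0.112,0,0,0,0.112,0,0,0,0.113,-36.4,-9.3,0,0,-36.4,-9.3,0,0,-36.4,-9.3,0,0,-36.4,-9.3,0,0,-36.4,-9.3,0,0,-36.4,-9.3,0,0,-36.4,-9.3,0,0,-36.4,-9.3,0,0,-36.4,-9.4,0,0,-36.4,-9.4,0,0,-36.2,-9.4,0,0]}}

```text
time_s: 15.5
ee_pos: [0.4986, -0.1865, 0.1492]
eef_rot: [-3.141, -0.0, 1.993]
force: [0.0, -0.1, -1.2]
grip_width: 0.0538
grip_force: 15.0
```

>>> {"api": "apply_moves", "payload": {"plan": [0,0,0,0,0,0,0,0]}}

```text
time_s: 15.7
ee_pos: [0.4983, -0.1852, 0.1489]
eef_rot: [-3.141, -0.001, 1.991]
force: [-0.0, 0.4, -0.9]
grip_width: 0.0538
grip_force: 15.0
```

```bash
python3 go.py .4985 -.185 .0365 .422
```

```text
q6 -0.85 spin -0.001 dx 0.1 dy 0.2 dz 112.4 t 15.7
```

>>> {"api": "apply_moves", "payload": {"plan": [0.9,0.5,20,0,0,0,20,0,0,0,20,0,0,0,20,0,0,0,15,0,0,0,8,0,0,0,4,0,0,0,3,0,0,0,1,0,0,0,0,0,0,0,0,0]}}

```text
time_s: 16.8
ee_pos: [0.4989, -0.184, 0.0389]
eef_rot: [3.141, 0.0, 1.993]
force: [0.1, -0.9, -0.9]
grip_width: 0.0536
grip_force: 15.0
```

>>> {"api": "apply_moves", "payload": {"plan": [0,0,0.5,0,0,0,0.5,0,0,0,0,0,0,0,0,0]}}

```text
time_s: 17.2
ee_pos: [0.4987, -0.1839, 0.0374]
eef_rot: [-3.142, -0.0, 1.993]
force: [-0.2, -0.0, -0.7]
grip_width: 0.0537
grip_force: 15.0
```

>>> {"api": "apply_moves", "payload": {"plan": [0,0,0.4,0,0,0,0.4,0,0,0,0,0,-0.9,-0.5,0,0,-0.9,-0.5,0,0,-0.9,-0.5,0,0,-0.9,-0.5,0,0,0,0,0,0,0,0,0,0]}}

```text
time_s: 18.1
ee_pos: [0.4984, -0.188, 0.0367]
eef_rot: [3.142, 0.0, 1.993]
force: [-0.3, 0.2, 0.1]
grip_width: 0.0538
grip_force: 15.0
```

>>> {"api": "apply_moves", "payload": {"plan": [-0.5,-0.3,0,0,0,0,0,0,0,0,0,0]}}

```text
time_s: 18.4
ee_pos: [0.4983, -0.1886, 0.0367]
eef_rot: [3.142, 0.0, 1.993]
force: [0.5, 0.1, -1.6]
grip_width: 0.0536
grip_force: 15.0
```

>>> {"api": "apply_moves", "payload": {"plan": [0,0,0,0,0,0,0,0,0,0,0,0,0,0,0,0,0,0,0,0,0,0,-10,0,0,0,-20,0,0,0,-25,0,0,0,-25,0,0,0,-25,0,0,0,-25,0,0,0,-10,0,0,0,0,0], "hand": 0.6}}

```text
time_s: 19.7
ee_pos: [0.4987, -0.1887, 0.178]
eef_rot: [3.14, 0.002, 1.993]
force: [0.5, 0.9, -0.4]
grip_width: 0.0749
grip_force: 0.0
```

```bash
python3 go.py .5685 .2545 .175 .471
```

```text
q6 -0.85 spin -0.049 dx 363.3 dy 263.3 dz 3.0 t 19.7
```

>>> {"api": "apply_moves", "payload": {"plan": [0,0,0,-0.049,26,18.8,0,0,26,18.8,0,0,26,18.8,0,0,26,18.8,0,0,26,18.8,0,0,26,18.8,0,0,26,18.8,0,0,26,18.8,0,0,26,18.8,0,0,26,18.8,0,0,26,18.8,0,0,26,18.8,0,0,26,18.8,0,0,25,19,0,0,0,0,0,0,0,0,0,0], "hand": 1}}

```text
time_s: 21.4
ee_pos: [0.5678, 0.2545, 0.175]
eef_rot: [-3.139, -0.0, 2.043]
force: [1.0, 0.6, -0.4]
grip_width: 0.0938
grip_force: 0.0
```

```bash
python3 go.py .5685 .2545 .031 .471
python3 - <<'E'
from y import *
C={n:camera(n) for n in("top","side")}
for k,q in(("red",(.493,-.242)),("yellow",(.498,-.188))):
    print(k,capc(C,k,q).round(4),[np.round(v,3) for v in hexfit(C["top"],np.array(q))])
a=cv2.resize(C["top"]["image"][180:270,340:440],(400,360),interpolation=cv2.INTER_CUBIC);b=cv2.resize(C["side"]["image"][90:210,280:414],(400,360),interpolation=cv2.INTER_CUBIC)
cv2.imwrite("pics/r2.png",np.hstack([a,b])[:,:,::-1])
E
```

```text
q6 -0.11 spin 0.001 dx -0.3 dy 0.7 dz 144.0 t 21.4
red [ 0.4938 -0.2426  0.0663] [array([ 0.492, -0.236]), np.float64(-0.113), np.float64(0.001), np.float64(0.031), np.int64(152)]
yellow [ 0.4988 -0.1875  0.0694] [array([ 0.497, -0.195]), np.float64(-0.065), np.float64(0.001), np.float64(0.033), np.int64(175)]
```

View pics/r2.png

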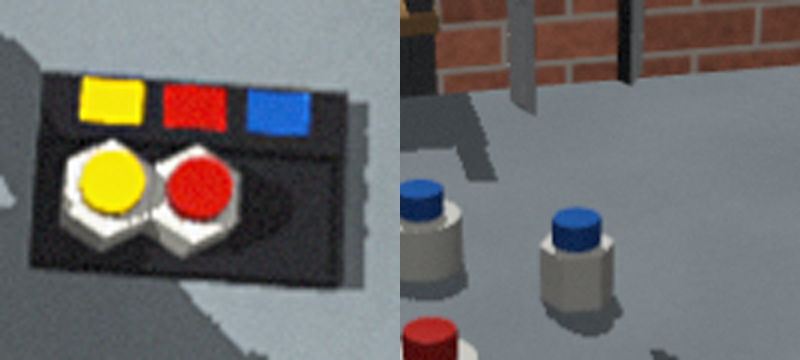

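The left crop shows yellow (112,181) and red (199,188) upright side by side, about 55 mm apart by measurement. On the right the hex blue tin at (577,255) stands free.

>>> {"api": "apply_moves", "payload": {"plan": [0,0,20,0,0,0,20,0,0,0,20,0,0,0,20,0,0,0,20,0,0,0,20,0,0,0,15,0,0,0,8,0,0,0,1,0,0,0,0,0], "hand": 1}}

```text
time_s: 22.5
ee_pos: [0.5686, 0.2544, 0.0332]
eef_rot: [3.141, 0.0, 2.042]
force: [0.5, 0.5, -0.1]
grip_width: 0.0939
grip_force: 0.0
```

>>> {"api": "apply_moves", "payload": {"plan": [0,0,0,0,0,0,0,0,0,0,0,0,0,0,0,0,0,0,0,0,0,0,0,0,0,0,0,0,0,0,0,0,0,0,0,0], "hand": -1}}

```text
time_s: 23.4
ee_pos: [0.5684, 0.2544, 0.0327]
eef_rot: [3.142, -0.0, 2.042]
force: [-0.2, -0.3, 1.9]
grip_width: 0.0542
grip_force: 15.0
```

```bash
python3 go.py .4870 -.3004 .15 .422
```

```text
q6 -0.11 spin 0.049 dx -472.8 dy -301.5 dz -117.3 t 23.4
```

>>> {"api": "apply_moves", "payload": {"plan": [0,0,-20,0,0,0,-20,0,0,0,-20,0,0,0,-20,0,0,0,-20,0,0,0,-17,0,0,0,0,0.049,-33.8,-21.5,0,0,-33.8,-21.5,0,0,-33.8,-21.5,0,0,-33.8,-21.5,0,0,-33.8,-21.5,0,0,-33.8,-21.5,0,0,-33.8,-21.5,0,0,-33.8,-21.5,0,0,-33.8,-21.5,0,0,-33.8,-21.5,0,0,-33.8,-21.5,0,0,-33.8,-21.5,0,0,-33.8,-21.5,0,0]}}

```text
time_s: 25.4
ee_pos: [0.4927, -0.2625, 0.1496]
eef_rot: [-3.141, -0.0, 1.993]
force: [0.6, 0.5, -1.1]
grip_width: 0.0538
grip_force: 15.0
```

>>> {"api": "apply_moves", "payload": {"plan": [-33.4,-22,0,0,0,0,0,0,0,0,0,0]}}

```text
time_s: 25.7
ee_pos: [0.4865, -0.3008, 0.1492]
eef_rot: [-3.141, -0.001, 1.991]
force: [0.0, 0.4, -1.5]
grip_width: 0.0539
grip_force: 15.0
```

```bash
python3 go.py .4870 -.3004 .038 .422
```

```text
q6 -1.04 spin -0.002 dx 0.1 dy 0.6 dz 111.2 t 25.7
```

>>> {"api": "apply_moves", "payload": {"plan": [0,0.5,20,0,0,0,20,0,0,0,20,0,0,0,20,0,0,0,15,0,0,0,8,0,0,0,4,0,0,0,2,0,0,0,1,0,0,0,0,0,0,0,0,0]}}

```text
time_s: 26.8
ee_pos: [0.4875, -0.3003, 0.0401]
eef_rot: [3.141, 0.001, 1.993]
force: [0.3, 0.2, -1.8]
grip_width: 0.0541
grip_force: 15.0
```

>>> {"api": "apply_moves", "payload": {"plan": [0,0,0.5,0,0,0,0.5,0,0,0,0,0,0,0,0,0]}}

```text
time_s: 27.2
ee_pos: [0.4874, -0.3002, 0.0387]
eef_rot: [-3.142, 0.0, 1.993]
force: [-0.6, 1.1, -1.2]
grip_width: 0.0538
grip_force: 15.0
```

>>> {"api": "apply_moves", "payload": {"plan": [0,0,0.5,0,0,0,0.5,0,0,0,0,0,0.9,0.5,0,0,0.9,0.5,0,0,0.9,0.5,0,0,0.9,0.5,0,0,0,0,0,0,0,0,0,0]}}

```text
time_s: 28.1
ee_pos: [0.4878, -0.296, 0.0377]
eef_rot: [3.141, 0.0, 1.993]
force: [0.0, 0.5, 0.5]
grip_width: 0.0538
grip_force: 15.0
```

>>> {"api": "apply_moves", "payload": {"plan": [0.5,0.3,0,0,0.5,0.3,0,0,0,0,0,0,0,0,0,0]}}

```text
time_s: 28.5
ee_pos: [0.4879, -0.295, 0.0377]
eef_rot: [3.142, 0.0, 1.993]
force: [0.1, -2.0, 1.2]
grip_width: 0.0536
grip_force: 15.0
```

>>> {"api": "apply_moves", "payload": {"plan": [0.5,0.3,0,0,0.5,0.3,0,0,0,0,0,0,0,0,0,0]}}

```text
time_s: 28.9
ee_pos: [0.488, -0.2937, 0.0377]
eef_rot: [3.142, 0.0, 1.993]
force: [-0.8, -1.1, 1.0]
grip_width: 0.0537
grip_force: 15.0
```

>>> {"api": "apply_moves", "payload": {"plan": [0,0,0,0,0,0,0,0,0,0,0,0,0,0,0,0,0,0,0,0,0,0,-10,0,0,0,-20,0,0,0,-25,0,0,0,-25,0,0,0,-25,0,0,0,-25,0,30,20,-10,0,30,20,0,0,30,20,0,0,30,20,0,0,30,20,0,0,30,20,0,0,30,20,0,0,30,20,0,0], "hand": 0.6}}

```text
time_s: 30.8
ee_pos: [0.5357, -0.0078, 0.1785]
eef_rot: [3.141, 0.0, 1.993]
force: [0.2, 0.5, -0.1]
grip_width: 0.0751
grip_force: 0.0
```

Run:
```python
from y import *
C={n:camera(n) for n in("top","side")}
T=np.array([[.4981,-.1879],[.4924,-.2425],[.487,-.2959]])
L=[]
for (k,q) in zip(("yellow","red","blue"),T):
    p=capc(C,k,q);L.append(p);print(k,p.round(4),"off mm",((p[:2]-q)*1e3).round(1))
print([np.linalg.norm((L[i]-L[j])[:2]).round(4) for i,j in((0,1),(1,2),(0,2))],monitor.get_obs()["time_s"])
a=cv2.resize(C["top"]["image"][180:270,340:440],(400,360),interpolation=cv2.INTER_CUBIC);b=cv2.resize(C["side"]["image"][240:366,295:435],(400,360),interpolation=cv2.INTER_CUBIC)
cv2.imwrite("pics/r3.png",np.hstack([a,b])[:,:,::-1])
```

```text
yellow [ 0.4981 -0.1853  0.0688] off mm [0.  2.6]
red [ 0.4935 -0.2388  0.0681] off mm [1.1 3.7]
blue [ 0.4887 -0.2931  0.0666] off mm [1.7 2.8]
[np.float64(0.0538), np.float64(0.0545), np.float64(0.1083)] 30.9
```

View pics/r3.png

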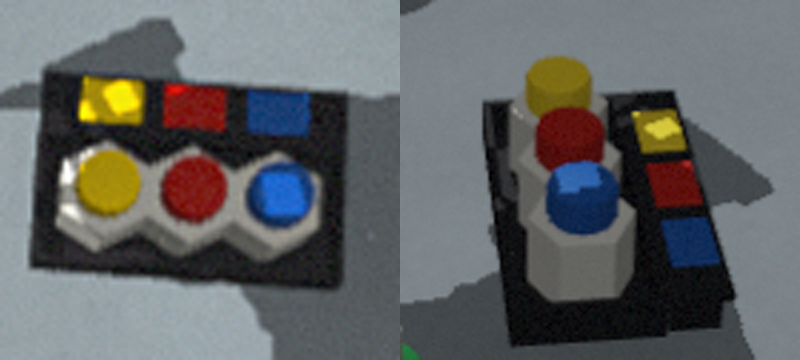

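The three tins stand upright in one snug row, with yellow at (107,183), red at (194,188) and blue at (280,194) in the left crop, each beside its own tag. Measured spacing is 54 mm and 54.5 mm, with offsets of at most 4 mm, all inside the limits.

```bash
python3 -c "
from station import ctrl
print(ctrl.hand_in())"
```

```text
the job is handed in; nothing more can be done
None
```

The three hex tins are packed upright and snug in the tray, each beside its own colour tag (within 4 mm by the last camera measurement), the other items were left alone, and the job is handed in; no verdict was returned.

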